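Unlock the mesh gate of the gobo pen

ROBOT

A 6-joint arm with a two-finger parallel gripper is mounted at the origin on the work surface. World frame = base frame: x ahead of the robot, y to its left, z up, the work surface at z = 0. Lengths are in m, angles in rad, forces in N, time in s.
With the tool pointing down it reaches from about 0.35 to 0.85 m from the base axis. Payload 8.1 kg.
Tool frame: the origin (TCP) lies midway between the tips of the shut fingers; the grasp point (between the pads) lies 19 mm behind it; z points along the fingers, y is the line along which they close (so a half turn about z gives the same grasp; the last joint's range is limited). The gripper opens to 93 mm and grips with 3 to 60 N. Pads are 15 mm wide; open, the fingers measure 128 mm over their backs; the gripper's body (75 mm by 188 mm) begins 65 mm behind the grasp point.
Start: joints at [-1.342, 0.13, 1.488, -0, 1.523, -0.085], TCP at [0.185, -0.571, 0.219] pointing down, gripper open.
Joint ranges: [-2.96, 2.96], [-0.89, 2.26], [0.02, 2.5], [-1.34, 4.48], [0, 2.73], [-2.66, 2.66]. Speed limits (rad/s): [2.39, 2.39, 2.79, 3.14, 3.14, 3.14].

INTERFACE

Orientations are given as a rotation vector (axis times angle).
In Python, from plant import read_state, read_camera, get_calibration, close_job gives the robot as it stands.
- The arm moves only by the shell command python3 -m crank 'ROWS' [FORCE]. ROWS is JSON, a list that holds one entry, the list of rows, each a list of 7 numbers: the gripper's target within -1 to 1 (fully open at 1, half-way at 0, shut at -1), then the shift along the tool's x, y, z as a fraction of full scale, then the turn, a rotation vector about the tool's x, y, z as a fraction of full scale. In form: [[[grip, x, y, z, rx, ry, rz], ...]]. A call has exactly 5 rows; each row is the pose to reach, as a shift and turn from the pose commanded when the call began, along the tool's axes at that moment; what a row does not reach only later rows make up. Full scale, the value 1, is 0.5 m for a shift and 90 degrees for a turn. A row lasts 1/8 s, in which the tool goes at most 62.5 mm and 10.7 degrees, less where a joint would pass 70% of its speed; a pose out of reach is approached as far as the arm can. A call with a number of a shift or a turn outside -1 to 1 is refused whole. A call with a gripper value outside its range is refused whole. The fingers move at their own pace and stop on an object; FORCE is the grip in N (left out, the last holds). Time passes only in rows, so rows that repeat a pose let the fingers close, or fill a call up. It gives the time, the measured TCP pose, the force, the opening and the grip force at its end, in the units of the state.
- read_state(): the state, without advancing time (a new reading comes with each control period).
- read_camera(name): name is "scene" or "top" or "wrist"; returns the picture (420x560x3 uint8, red, green, blue); there is no depth.
- get_calibration(name): a dict with "fx", "fy", "cx", "cy" (pixels), "eye" and "orientation" of the camera in the world; the wrist camera has in their place "mount" (4x4, takes a point from camera to tool coordinates, whose origin is the TCP and whose axes are the flange's). Camera axes: x right, y down, z forward; pixel columns grow to the right and rows downward; lengths in m; the calibration is good to about 2 mm. A picture is of the moment at which its call begins: read the wrist's pose just before it. get_calibration takes no time and is no camera call.
- close_job(): hands the job in; it is judged then, once.
The state is a dict: "t": time; "q": joint angles; "dq": joint speeds; "joint_torque": joint torques, N m; "tool_pos": TCP position; "orientation": TCP orientation; "force": force on the tool from outside, world axes, zero at the start; "wrist_torque": the same for the moment, N m; "opening": finger opening in m; "gripper_force": force on a finger pad.
Only numpy, scipy, OpenCV 4.12 (cv2) and the standard library are available. Lean on these libraries where they do the work, as an engineer would, in place of code of your own. Each camera call takes 0.05 s, during which the arm holds its last target. There are 200 camera calls.

TASK

Take the steel key out of its wooden block and push it gently, without forcing it, fully home into the keyhole of the grey lock on the low mesh gate, feeling for the two slotted discs hidden one under the other at the bottom of the hole. Then turn the key anticlockwise (seen from above) up to its stop so that the lock's bolt draws back out of the gate's keeper, and let go, leaving the key standing home in the lock. Do not disturb the loose things lying around.

Things in the scene. Friction and masses are not known exactly. Their poses are not given: they have to be found in the camera images.
- key: Loose upright steel key, 84 mm tall, about 0.12 kg; origin at the centre of its tip (underside), z up the shank. From the tip: flat bit 24 (x) by 6 (y) by 16 mm tall, round shank 10 mm thick, round collar 40 mm across at z = 38 to 44 mm, flat bow (handle) 40 (x) by 12 (y) mm at z = 44 to 84 mm. Bow and bit lie in one plane; it works turned half round too.
- key_tip (a point): Centre of the key's tip, same as the key's origin. At the start the key hangs in the block's hole, its collar resting on the block's top.
- key_bow (a point): Centre of the key's bow, 64 mm above the tip.
- stand: Fixed dark wooden block, 80 x 80 x 50 mm, origin at the centre of its underside, with a 27 mm square hole 46 mm deep from the top in which the key hangs.
- lock: Fixed grey lock case, 70 x 64 mm, top at z = 36 mm, at the front right corner of a low mesh pen (80 mm high, gate running to the lock's +y). Origin on the bench under the keyhole's axis, z up. The keyhole is a round upright steel tube on the case, rim at z = 76 mm, 41 mm across. Contact between key and lock above 90 N in all damages it: press with under 15 N, never twist hard at the stop.
- lock_mouth (a point): Centre of the keyhole's rim, 76 mm above the bench. The bore is 33 mm wide here, narrows over 6 mm to 27 mm and is 40 mm deep. The key is fully home when its collar rests on this rim, tip 38 mm above the bench (up to 3.5 mm higher counts).
- lock_discs (a point): Top of two stacked brass discs deep in the bore (z = 49 to 54 and 44 to 49 mm); axes as the lock. Each has a straight slot 8.4 mm wide, at its own hidden angle within 0.45 rad either way of the lock's x axis. A bit over 0.1 rad off rests on the disc: tip at 54 or 49 mm. A disc turns with the key once the bit is in its slot (0.06 N m each) and stays where left; lift the bit off before trying another angle, or it drags the disc. Past both, the bit drops home.
- lock_stop (a point): Same point as lock_mouth. While the bit turns a disc it rubs on the slot's sides: ease the twist back a little before pressing on. With the key home, the bit turns anticlockwise from above against about 0.2 N m to a firm stop, bit 1.15 rad from the lock's x axis, and stays there by friction.
- bolt (a joint): How far the lock's hidden bolt is drawn back out of the gate's keeper, m: 0 locked, 0.014 at the stop. It stays at 0 until the key has reached about 0.55 rad from the lock's x axis, then moves evenly. At least 0.010 is unlocked. Its brass tongue shows in the 12 mm gap between case and keeper.
- rotator: Fixed rusty gobo rotator housing, 110 x 130 x 54 mm, origin under its centre; not used.
- rubber_knob: Loose black rubber knob, 36 mm in diameter, 22 mm tall, lying on the bench, origin under its centre; leave alone.
- gel_frame_a: Round brass gel frame, 90 mm across, 6 mm thick, lying in the pen; leave alone.
- gel_frame_b: Second such frame in the pen; leave alone.
- roundel: Amber glass roundel, 80 mm across, 8 mm thick, lying in the pen; leave alone.
Not all that is in view belongs to the job. Of the things like the key, leave any that is orange, pink or turquoise; of the rest the larger one is meant.

How it is judged:
On the way, in this order (a step that is already met when the one before it is completed fails the run):
1. the key is fully home in the lock (collar within 3.5 mm of the rim), bolt still thrown (z of key_tip in the frame of lock below 0.0415 m and horizontal distance between key_tip and lock below 0.004 m and angle between key's own z axis and vertical below 0.12 rad and value of joint bolt below 0.005 m), for 0.1 s.
2. turned with the key home, the bolt is drawn back at least 10 mm (z of key_tip in the frame of lock below 0.0415 m and horizontal distance between key_tip and lock below 0.004 m and angle between key's own z axis and vertical below 0.12 rad and value of joint bolt above 0.01 m), for 0.2 s.
At the end, for the whole second after the job is handed in: The bolt is drawn back at least 10 mm and the key, let go and at rest, stands upright (within 0.12 rad) in the lock with its collar within 3.5 mm of the keyhole's rim and its tip within 4 mm of the keyhole's axis (all of step 2 and linear speed of key below 0.02 m/s); the robot touches nothing.
It fails at once if the key is forced: contact between key and lock above 90 N (contact force between key and lock above 90 N).
It fails at once if a loose thing lying around is pushed more than 20 mm (distance of any of rubber_knob, gel_frame_a, gel_frame_b, roundel from where it was at the start of the episode above 0.02 m).
It also fails if it takes over 72 s, if anything falls off the work surface, if the arm or the gripper's body presses on something with over 40 N, if the wrist force passes 120 N, or if a joint passes its speed limit or range.

## Working session

There is one attempt and no reset: what is moved stays moved. The work goes in short steps, Python scripts to look and compute and a shell command to move; the robot and the scene stay as the last step left them, time stands still between calls to the robot, and variables do not carry over. Pictures are saved under pics/ and viewed, at most 10 in all, crops included, and the job is handed in when it is done.

```bash
ls; mkdir -p pics; cat > h.py <<'E'
import numpy as np,cv2
from scipy.spatial.transform import Rotation as R
from plant import *
def save(im,n): cv2.imwrite('pics/'+n,cv2.cvtColor(im,cv2.COLOR_RGB2BGR))
E
python3 - <<'E'
from h import *
s=read_state();print(s)
a=read_camera("scene");b=read_camera("top")
save(a,'scene.png');save(b,'top.png')
for n in("scene","top","wrist"):print(n,get_calibration(n))
E
```

```text
pics
{'t': 0.0, 'q': array([-1.34244081e+00,  1.31177880e-01,  1.48928952e+00, -2.20358601e-05,
        1.52300015e+00, -8.54123718e-02]), 'dq': array([-4.55948941e-04, -1.49089964e-03,  1.07355448e-04,  1.05054678e-03,
        9.64959121e-04,  9.75504958e-05]), 'joint_torque': array([-2.72879843e-03, -5.59850657e+01, -4.91760170e+01,  7.66384718e-02,
        3.52250563e-02, -1.36724325e-04]), 'tool_pos': array([ 0.18506139, -0.57013763,  0.21757185]), 'orientation': array([-3.10116469e+00, -4.90555873e-01,  2.44648627e-04]), 'force': array([-0.31834154, -0.5716812 , -0.03847542]), 'wrist_torque': array([ 0.02482364,  0.04170594, -0.03664425]), 'gripper_force': 0.0, 'opening': 0.09323268798961354}
scene {'fx': 496.06950816648094, 'fy': 496.06950816648094, 'cx': 277.39086225572174, 'cy': 207.88503028208942, 'eye': array([ 1.08494562, -0.57327145,  0.95096699]), 'orientation': array([-2.27805511, -0.93886697,  0.3687732 ])}
top {'fx': 496.1576849564861, 'fy': 496.1576849564861, 'cx': 278.86139894835094, 'cy': 206.36232237294624, 'eye': array([ 0.29021422, -0.02162548,  1.43806807]), 'orientation': array([-2.13978899,  2.1341126 , -0.19709721])}
wrist {'fx': 318.43817100274015, 'fy': 318.43817100274015, 'cx': 277.64109823627643, 'cy': 209.8995540438103, 'mount': array([[-6.35495233e-04, -9.53922017e-01, -3.00053965e-01,
         8.39298593e-02],
       [ 9.99999796e-01, -5.89159758e-04, -2.44898078e-04,
        -9.46351555e-04],
       [ 5.68339472e-05, -3.00054060e-01,  9.53922197e-01,
        -1.66537444e-01],
       [ 0.00000000e+00,  0.00000000e+00,  0.00000000e+00,
         1.00000000e+00]])}
```

View pics/scene.png

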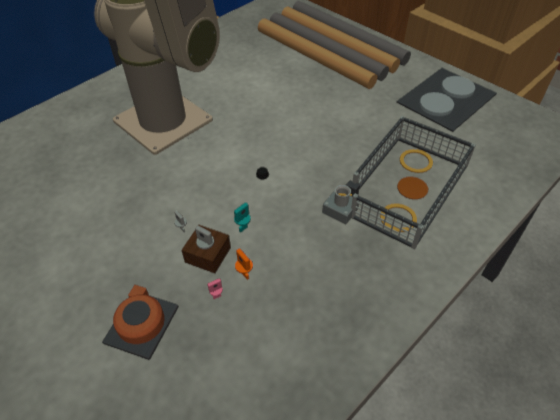

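View pics/top.png

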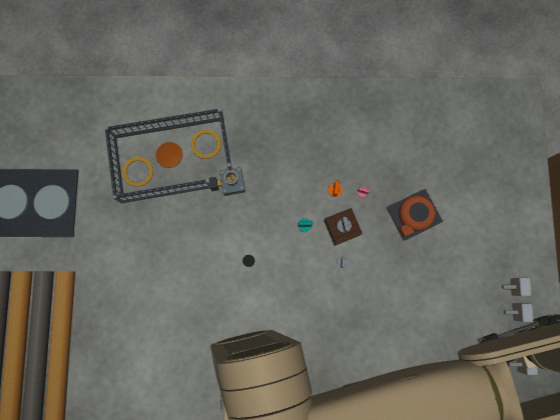

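Candidates (top view): steel key in block (345,226); small grey key (342,262); orange (335,188); pink (362,191); turquoise (305,225). The description points to the larger grey one, in the block, so I'll check it in a close crop.

```bash
cat >> h.py <<'E'
def ray(n,u,v,z,s=None):
    c=get_calibration(n); d=np.array([(u-c['cx'])/c['fx'],(v-c['cy'])/c['fy'],1.])
    if n=='wrist':
        T=R.from_rotvec(s['orientation']); M=c['mount']; e=T.apply(M[:3,3])+s['tool_pos']; d=T.apply(M[:3,:3]@d)
    else: e=c['eye']; d=R.from_rotvec(c['orientation']).apply(d)
    return e+d*(z-e[2])/d[2]
E
python3 - <<'E'
from h import *
b=cv2.cvtColor(cv2.imread('pics/top.png'),cv2.COLOR_BGR2RGB)
c=np.hstack([cv2.resize(b[191:261,310:380],None,fx=5.6,fy=5.6,interpolation=2),cv2.resize(b[145:215,195:265],None,fx=5.6,fy=5.6,interpolation=2)])
save(c,'crop.png')
print('key collar',ray('top',345,226,.056),'lock',ray('top',231,178,.076))
print('scene key',ray('scene',205,241,.056),'lock',ray('scene',343,191,.076))
E
```

```text
key collar [ 0.47497858 -0.22419114  0.056     ] lock [0.60729783 0.09686526 0.076     ]
scene key [ 0.4806834 -0.2213176  0.056    ] lock [0.61452064 0.09863316 0.076     ]
```

View pics/crop.png

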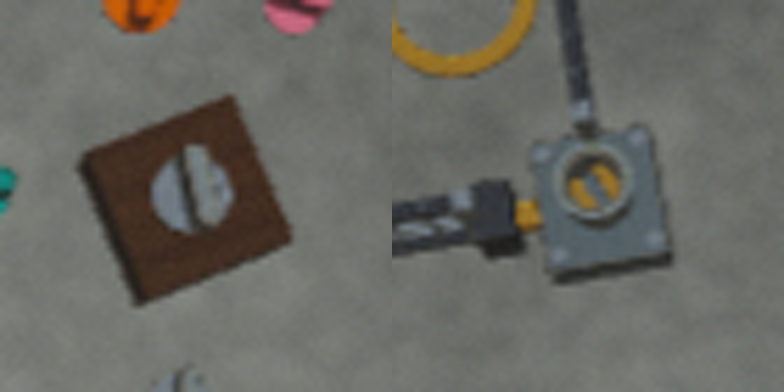

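The block's key is the larger grey one, with its collar at top pixel (344,225). The lock tube's rim is at (230.7,177.5), with brass showing inside. Next I go above the key for a close look.

```bash
cat >> h.py <<'E'
def yaw(s):
    x=R.from_rotvec(s['orientation']).apply([1,0,0]); return np.arctan2(x[1],x[0])
def goal(p,w=None):
    s=read_state(); d=R.from_rotvec(s['orientation']).inv().apply(np.array(p)-s['tool_pos'])/.5
    print('pos',s['tool_pos'].round(4),'yaw',yaw(s).round(4),'q6',s['q'][5].round(2),'t',s['t'],'shift',d.round(4),'rz',None if w is None else round((yaw(s)-w)/(np.pi/2),4))
E
python3 - <<'E'
from h import *
goal([.477,-.223,.21],0.0)
for p in((130-0,300),(80,165),(232,98),(292,240)): print(ray('top',310+p[0]/5.6,191+p[1]/5.6,.05))
E
```

```text
pos [ 0.1851 -0.5702  0.2177] yaw 0.3138 q6 -0.09 t 0.1 shift [ 0.7696 -0.4803  0.0163] rz 0.1998
[ 0.42313919 -0.1908272   0.05      ]
[ 0.49137875 -0.16670566  0.05      ]
[ 0.52599186 -0.24444209  0.05      ]
[ 0.45361214 -0.27299514  0.05      ]
```

```bash
python3 -m crank '[[[1,0.1,-0.06,0,0,0,0.05],[1,0.2,-0.12,0,0,0,0.1],[1,0.3,-0.19,0,0,0,0.15],[1,0.4,-0.25,0,0,0,0.2],[1,0.5,-0.31,0,0,0,0.2]]]' 30
python3 -m crank '[[[1,0.07,-0.06,0,0,0,0],[1,0.14,-0.12,0.01,0,0,0],[1,0.2,-0.23,0.016,0,0,0],[1,0.2,-0.25,0.016,0,0,0],[1,0.2,-0.25,0.016,0,0,0]]]'
python3 - <<'E'
from h import *
goal([.477,-.223,.21],0.0)
save(read_camera('wrist'),'w1.png')
E
```

```text
t: 0.72
tool_pos: [0.3759, -0.3443, 0.2183]
orientation: [-3.141, 0.003, 0.0]
force: [0.5, -0.4, 0.6]
opening: 0.0931
gripper_force: 0.0
t: 1.35
tool_pos: [0.475, -0.2207, 0.2103]
orientation: [3.142, 0.002, -0.001]
force: [-0.2, -0.2, -0.1]
opening: 0.0926
gripper_force: 0.0
pos [ 0.475  -0.2207  0.2103] yaw 0.0014 q6 1.04 t 1.35 shift [0.004  0.0047 0.0007] rz 0.0009
```

View pics/w1.png

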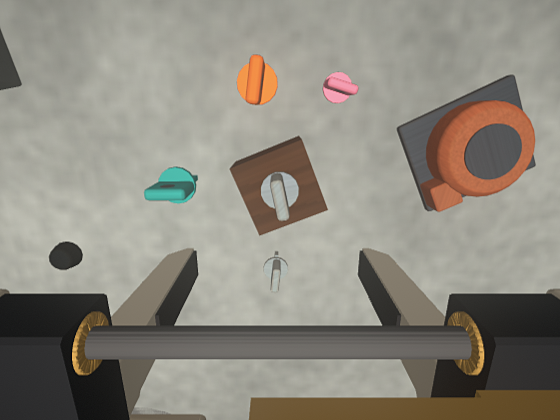

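Close up, the grey key stands in the block with its bow running from (274,176) to (284,219) and its collar at about (280,191). The small grey key is at (276,270), clear of the fingers' path. Now I'll measure it precisely.

```bash
python3 - <<'E'
from h import *
s=read_state()
im=cv2.imread('pics/w1.png'); x0,y0=250,160; c=im[y0:y0+75,x0:x0+65]
hsv=cv2.cvtColor(c,cv2.COLOR_BGR2HSV)
m=((hsv[...,1]<70)&(hsv[...,2]>100)).astype(np.uint8)
big=cv2.resize(c,None,fx=8,fy=8,interpolation=2); cv2.imwrite('pics/kc.png',big)
E
```

```text
(no output)
```

View pics/kc.png

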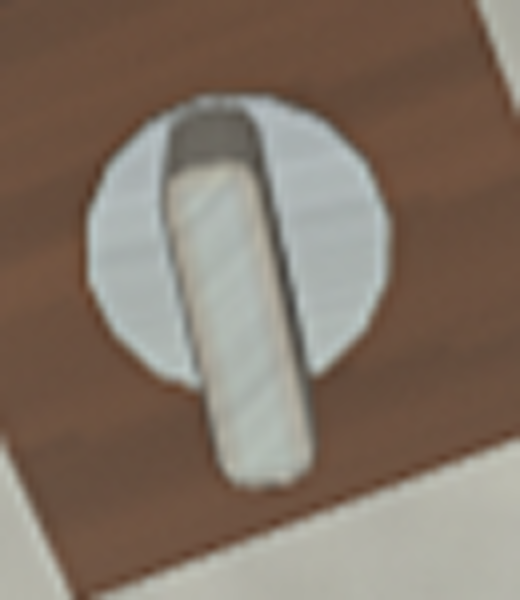

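The bow's top face runs in the crop from (212,165) to (266,485); the collar's centre is at (238,242).

```bash
python3 - <<'E'
from h import *
s=read_state()
f=lambda u,v,z: ray('wrist',250+u/8-.5,160+v/8-.5,z,s)
a=f(213,165,.096);b=f(266,485,.096);c=f(238,242,.056)
k=np.arctan2(*(a-b)[1::-1]);print(a,b,(a+b)/2,np.linalg.norm(a-b),c,k)
w=k
p=((a+b)/2*.5+c*.5);p[2]=.062
goal(p,w)
E
```

```text
[ 0.49803139 -0.21935782  0.096     ] [ 0.45994774 -0.22547018  0.096     ] [ 0.47898957 -0.222414    0.096     ] 0.03857104269032804 [ 0.47926245 -0.22239578  0.056     ] 0.15914094956653493
pos [ 0.4748 -0.2216  0.2105] yaw -0.0 q6 1.04 t 1.4 shift [0.0088 0.0015 0.297 ] rz -0.1013
```

```bash
python3 -m crank '[[[1,0.0088,0.0015,0,0,0,-0.1],[1,0.0088,0.0015,0.1,0,0,-0.1],[1,0.0088,0.0015,0.18,0,0,-0.1],[1,0.0088,0.0015,0.25,0,0,-0.1],[1,0.0088,0.0015,0.297,0,0,-0.1]]]' 30
python3 -m crank '[[[-1,0,0,0,0,0,0],[-1,0,0,0,0,0,0],[-1,0,0,0,0,0,0],[-1,0,0,0,0,0,0],[-1,0,0,0,0,0,0]]]' 30
python3 -c "
from h import *
goal([.479,-.222,.062],.159)"
```

```text
t: 2.02
tool_pos: [0.4779, -0.2233, 0.0602]
orientation: [-3.131, -0.242, 0.003]
force: [1.1, 0.6, 0.1]
opening: 0.0929
gripper_force: 0.0
t: 2.65
tool_pos: [0.48, -0.222, 0.0627]
orientation: [3.131, 0.246, 0.001]
force: [0.2, 0.2, 0.7]
opening: 0.0473
gripper_force: 0.0
pos [ 0.48   -0.222   0.0627] yaw 0.1568 q6 0.88 t 2.65 shift [-0.0019 -0.0004  0.0014] rz -0.0014
```

```bash
python3 -m crank '[[[-1,0,0,0,0,0,0],[-1,0,0,0,0,0,0],[-1,0,0,0,0,0,0],[-1,0,0,0,0,0,0],[-1,0,0,0,0,0,0]]]' 40
python3 -m crank '[[[-1,0,0,0,0,0,0],[-1,0,0,-0.03,0,0,0],[-1,0,0,-0.1,0,0,0],[-1,0,0,-0.18,0,0,0],[-1,0,0,-0.22,0,0,0]]]' 40
python3 -c "
from h import *
goal([.52,.1,.172],.159)"
```

```text
t: 3.28
tool_pos: [0.4796, -0.2219, 0.0621]
orientation: [-3.132, -0.246, 0.0]
force: [-0.3, 0.1, -0.1]
opening: 0.0116
gripper_force: 40.0
t: 3.9
tool_pos: [0.4808, -0.2225, 0.176]
orientation: [3.13, 0.246, 0.005]
force: [-0.2, -0.2, -0.8]
opening: 0.0116
gripper_force: 40.0
pos [ 0.4808 -0.2225  0.176 ] yaw 0.1567 q6 0.88 t 3.9 shift [ 0.1782 -0.6249  0.0069] rz -0.0014
```

```bash
python3 -m crank '[[[-1,0.03,-0.12,0,0,0,0.02],[-1,0.07,-0.24,0,0,0,0.04],[-1,0.1,-0.36,0,0,0,0.06],[-1,0.14,-0.48,0,0,0,0.08],[-1,0.17,-0.57,0,0,0,0.1]]]' 40
python3 -m crank '[[[-1,0.03,-0.06,0,0,0,0],[-1,0.03,-0.06,0,0,0,0],[-1,0.03,-0.06,0,0,0,0],[-1,0.03,-0.06,0,0,0,0],[-1,0.03,-0.06,0,0,0,0]]]' 40
python3 - <<'E'
from h import *
goal([.61,.098,.172],0)
im=read_camera('wrist');save(im,'w2.png')
s=read_state();l=np.array([.61,.098,.076]);
c=get_calibration('wrist');M=c['mount'];p=M[:3,:3].T@(R.from_rotvec(s['orientation']).inv().apply(l-s['tool_pos'])-M[:3,3])
u,v=c['fx']*p[0]/p[2]+c['cx'],c['fy']*p[1]/p[2]+c['cy'];print(u,v,s['tool_pos'],s['orientation'])
x0,y0=int(u-60),max(0,int(v-50));print(x0,y0)
save(cv2.resize(im[y0:y0+100,x0:x0+120],None,fx=6,fy=6,interpolation=2),'lc.png')
E
```

```text
t: 4.53
tool_pos: [0.5192, 0.0754, 0.1734]
orientation: [-3.141, 0.001, -0.002]
force: [0.5, -0.7, -1.5]
opening: 0.0117
gripper_force: 40.0
t: 5.15
tool_pos: [0.534, 0.102, 0.1723]
orientation: [3.141, -0.003, 0.0]
force: [-0.3, 0.1, -1.7]
opening: 0.0115
gripper_force: 40.0
pos [0.534  0.102  0.1723] yaw -0.0017 q6 1.67 t 5.15 shift [0.152  0.0077 0.0006] rz -0.0011
283.7692318558783 119.86412421502449 [0.53404204 0.10210871 0.17225078] [ 3.14156974e+00 -2.46776320e-03  9.87632909e-05]
223 69
```

View pics/lc.png

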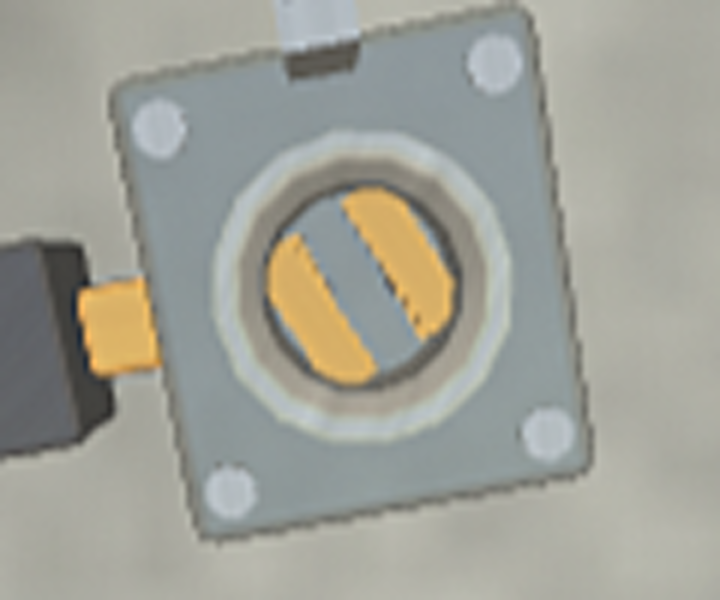

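The close crop shows the tube rim centred at (362,286). The upper disc's slot runs from (321,221) to (397,355), and the case is tilted about 0.17 rad.

```bash
python3 - <<'E'
from h import *
s=read_state()
f=lambda u,v,z: ray('wrist',223+(u+.5)/6-.5,69+(v+.5)/6-.5,z,s)
an=lambda a,b: np.arctan2(*(a-b)[1::-1])
print('rim',f(362,286,.076), 'bore',f(364,286,.054))
a=f(321,221,.054);b=f(397,355,.054);print('slot',an(a,b),a,b, an(f(300,235,.054),f(375,372,.054)),an(f(342,207,.054),f(418,338,.054)))
L=f(115,95,.036),f(200,535,.036);r=f(533,20,.036),f(590,465,.036)
S=[f(u,v,.036) for u,v in((158,129),(495,64),(230,492),(548,433))]
print('case x',an(*L),an(*r),'screws',an(S[0],S[2]),an(S[1],S[3]),an(S[0],S[1])-np.pi/2,an(S[2],S[3])-np.pi/2,'centre',np.mean(S,0))
c=f(362,286,.076);c[2]=.172
goal(c,an(a,b))
E
```

```text
rim [0.61275666 0.09868495 0.076     ] bore [0.61234488 0.09804691 0.054     ]
slot 0.5348251528554554 [0.62119252 0.10416463 0.054     ] [0.60276515 0.09324794 0.054     ] 0.5159740628246519 0.5481852420736849
case x 0.16939729228558678 0.16682774214623236 screws 0.18027967861805125 0.17641892064114625 0.17581758955013838 0.1789692563706795 centre [0.6122024 0.0986765 0.036    ]
pos [0.534  0.1021 0.1723] yaw -0.0016 q6 1.67 t 5.2 shift [0.1574 0.0066 0.0005] rz -0.3415
```

```bash
python3 -m crank '[[[-1,0.06,0.0025,0,0,0,-0.1],[-1,0.12,0.005,0,0,0,-0.2],[-1,0.1574,0.0066,0,0,0,-0.3],[-1,0.1574,0.0066,0,0,0,-0.3415],[-1,0.1574,0.0066,0,0,0,-0.3415]]]' 40
python3 -c "
from h import *
for i in range(3):goal([.6128,.0987,.130],.535);read_camera('top')
im=read_camera('scene');save(cv2.resize(im[140:240,290:400],None,fx=6,fy=6,interpolation=2),'s2.png')
"
```

```text
t: 5.82
tool_pos: [0.6128, 0.0991, 0.1719]
orientation: [-3.03, -0.83, 0.001]
force: [-0.3, 0.1, -2.7]
opening: 0.012
gripper_force: 40.0
pos [0.6128 0.0991 0.1719] yaw 0.5348 q6 1.11 t 5.825 shift [-0.0003  0.0007  0.0837] rz -0.0001
pos [0.6127 0.0992 0.172 ] yaw 0.534 q6 1.11 t 5.875 shift [-0.0002  0.001   0.0839] rz -0.0006
pos [0.6126 0.0993 0.1721] yaw 0.534 q6 1.11 t 5.925 shift [-0.0002  0.0012  0.0841] rz -0.0007
```

View pics/s2.png

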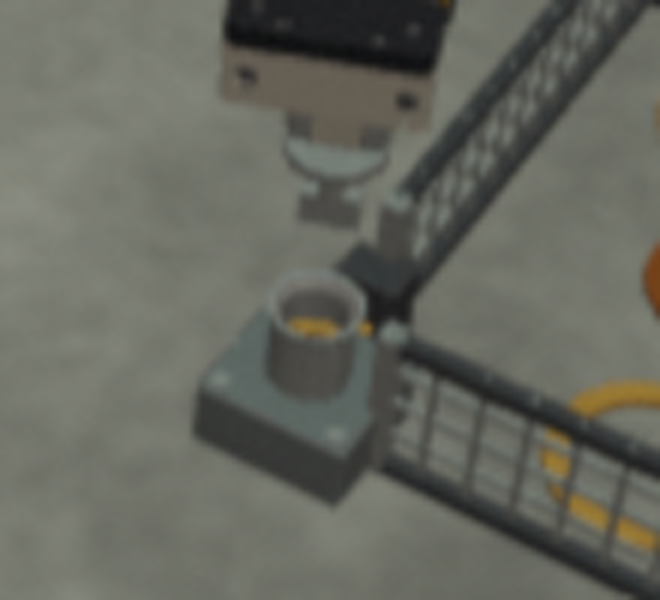

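The key hangs upright over the tube: bit at (330,205), tube rim at (315,295) in the crop. Lowering it into the mouth.

```bash
python3 -m crank '[[[-1,0,0.001,0.04,0,0,0],[-1,0,0.001,0.08,0,0,0],[-1,0,0.001,0.09,0,0,0],[-1,0,0.001,0.1,0,0,0],[-1,0,0.001,0.105,0,0,0]]]' 40
python3 -c "
from h import *
goal([.6126,.0988,.104],.535);print(read_state()['force'],read_state()['wrist_torque'])"
```

```text
t: 6.65
tool_pos: [0.6132, 0.0992, 0.1196]
orientation: [3.029, 0.832, 0.001]
force: [0.1, -0.9, -1.6]
opening: 0.0117
gripper_force: 40.0
pos [0.6132 0.0992 0.1196] yaw 0.5361 q6 1.11 t 6.65 shift [-0.0015 -0.      0.0313] rz 0.0007
[ 0.07130758 -0.88661834 -1.63344528] [-0.03119518 -0.04473457 -0.03253079]
```

```bash
python3 -m crank '[[[-1,0,0,0.007,0,0,0],[-1,0,0,0.014,0,0,0],[-1,0,0,0.021,0,0,0],[-1,0,0,0.026,0,0,0],[-1,0,0,0.026,0,0,0]]]' 40
python3 -m crank '[[[-1,0,0,0.003,0,0,0],[-1,0,0,0.006,0,0,0],[-1,0,0,0.009,0,0,0],[-1,0,0,0.011,0,0,0],[-1,0,0,0.011,0,0,0]]]' 40
python3 -c "
from h import *
goal([.6126,.0988,.104],.535);print(read_state()['force'],read_state()['wrist_torque'])"
```

```text
t: 7.28
tool_pos: [0.6128, 0.0991, 0.1063]
orientation: [-3.029, -0.832, 0.001]
force: [-0.4, 0.0, -2.9]
opening: 0.0116
gripper_force: 40.0
t: 7.9
tool_pos: [0.6133, 0.0989, 0.1012]
orientation: [3.029, 0.832, 0.001]
force: [1.3, -1.6, -1.6]
opening: 0.0118
gripper_force: 40.0
pos [0.6133 0.0989 0.1012] yaw 0.536 q6 1.11 t 7.9 shift [-0.0013 -0.0006 -0.0056] rz 0.0006
[ 1.30444149 -1.59000729 -1.63359172] [-0.42843283 -0.41700066 -0.01445732]
```

Through the first disc with no upward force. Pressing on gently.

```bash
python3 -m crank '[[[-1,0,0,0.002,0,0,0],[-1,0,0,0.004,0,0,0],[-1,0,0,0.005,0,0,0],[-1,0,0,0.006,0,0,0],[-1,0,0,0.006,0,0,0]]]' 40
python3 -c "
from h import *
goal([.6126,.0988,.104],.535);print(read_state()['force'],read_state()['wrist_torque'])"
```

```text
t: 8.52
tool_pos: [0.6133, 0.0989, 0.0982]
orientation: [3.029, 0.832, 0.0]
force: [2.4, -3.6, -0.3]
opening: 0.0119
gripper_force: 40.0
pos [0.6133 0.0989 0.0982] yaw 0.536 q6 1.11 t 8.525 shift [-0.0012 -0.0005 -0.0115] rz 0.0006
[ 2.41800481 -3.61681173 -0.34488593] [-0.84215701 -0.54426247  0.08479808]
```

```bash
python3 -m crank '[[[-1,0,0.001,0,0,0,0],[-1,0,0.0015,0,0,0,0],[-1,0,0.0015,0.0015,0,0,0],[-1,0,0.0015,0.003,0,0,0],[-1,0,0.0015,0.003,0,0,0]]]' 40
python3 -c "
from h import *
goal([.6126,.0988,.104],.535);print(read_state()['force'],read_state()['wrist_torque'])"
```

```text
t: 9.15
tool_pos: [0.6132, 0.0986, 0.0963]
orientation: [-3.029, -0.832, 0.001]
force: [1.2, -1.0, -1.4]
opening: 0.0121
gripper_force: 40.0
pos [0.6132 0.0986 0.0963] yaw 0.5362 q6 1.11 t 9.15 shift [-0.0008 -0.0009 -0.0153] rz 0.0007
[ 1.17464896 -0.98911078 -1.41402865] [-0.34315783 -0.23905418  0.07344891]
```

```bash
python3 -m crank '[[[-1,0,0.0005,0.001,0,0,0],[-1,0,0.0005,0.002,0,0,0],[-1,0,0.0005,0.003,0,0,0],[-1,0,0.0005,0.004,0,0,0],[-1,0,0.0005,0.004,0,0,0]]]' 40
python3 -c "
from h import *
goal([.6126,.0988,.104],.535);print(read_state()['force'],read_state()['wrist_torque'])"
```

```text
t: 9.78
tool_pos: [0.6134, 0.0983, 0.0945]
orientation: [-3.029, -0.832, 0.001]
force: [-0.1, -0.5, -1.7]
opening: 0.0119
gripper_force: 40.0
pos [0.6134 0.0983 0.0945] yaw 0.5361 q6 1.11 t 9.775 shift [-0.0009 -0.0017 -0.0191] rz 0.0007
[-0.06285014 -0.50968215 -1.73974855] [-0.05119971 -0.02706528 -0.03870393]
```

```bash
python3 -m crank '[[[-1,0,0,0.001,0,0,0],[-1,0,0,0.002,0,0,0],[-1,0,0,0.003,0,0,0],[-1,0,0,0.004,0,0,0],[-1,0,0,0.005,0,0,0]]]' 40
python3 -c "
from h import *
goal([.6126,.0988,.104],.535);print(read_state()['force'],read_state()['wrist_torque'])"
```

```text
t: 10.4
tool_pos: [0.6136, 0.0983, 0.0921]
orientation: [-3.029, -0.832, -0.0]
force: [0.6, -0.9, -0.6]
opening: 0.0117
gripper_force: 40.0
pos [0.6136 0.0983 0.0921] yaw 0.5361 q6 1.11 t 10.4 shift [-0.0011 -0.0019 -0.0238] rz 0.0007
[ 0.59334972 -0.86836273 -0.63131013] [-0.06129315  0.01100437  0.00792946]
```

```bash
python3 -m crank '[[[-1,0,0,0.001,0,0,0],[-1,0,0,0.002,0,0,0],[-1,0,0,0.003,0,0,0],[-1,0,0,0.004,0,0,0],[-1,0,0,0.004,0,0,0]]]' 40
python3 - <<'E'
from h import *
goal([.6126,.0988,.104],.535);print(read_state()['force'],read_state()['wrist_torque'])
a=read_camera('scene')[140:240,290:400]
save(cv2.resize(a,None,fx=6,fy=6,interpolation=2),'s3.png')
E
```

```text
t: 11.02
tool_pos: [0.6135, 0.0983, 0.0901]
orientation: [3.029, 0.832, -0.0]
force: [-0.5, 0.3, -1.5]
opening: 0.0116
gripper_force: 40.0
pos [0.6135 0.0983 0.0901] yaw 0.5361 q6 1.11 t 11.025 shift [-0.0011 -0.0018 -0.0278] rz 0.0007
[-0.46781377  0.32844466 -1.45746083] [-0.00465132 -0.00077772  0.01316867]
```

View pics/s3.png

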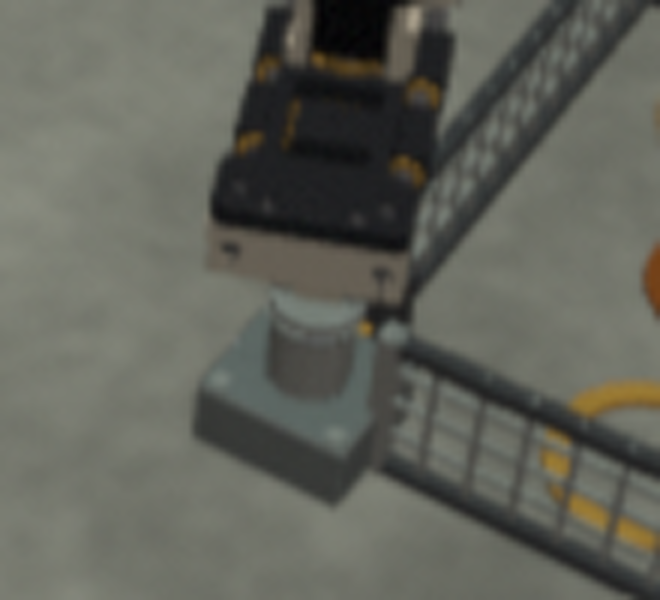

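The collar sits just over the rim at about (317,320), so both slots were in line. The last 2 mm go down to light contact.

```bash
python3 -m crank '[[[-1,0,0,0.001,0,0,0],[-1,0,0,0.002,0,0,0],[-1,0,0,0.003,0,0,0],[-1,0,0,0.004,0,0,0],[-1,0,0,0.0045,0,0,0]]]' 40
python3 -c "
from h import *
goal([.6126,.0988,.104],.535);print(read_state()['force'],read_state()['wrist_torque'])"
```

```text
t: 11.7
tool_pos: [0.6138, 0.0983, 0.0885]
orientation: [3.029, 0.832, 0.001]
force: [-1.4, 0.2, 4.3]
opening: 0.0117
gripper_force: 40.0
pos [0.6138 0.0983 0.0885] yaw 0.5361 q6 1.11 t 11.7 shift [-0.0016 -0.0021 -0.0311] rz 0.0007
[-1.43994933  0.1657639   4.2852894 ] [-0.04342517  0.40716962  0.03102796]
```

Home, with about 6 N of contact. Now the anticlockwise turn (negative rz), slowly.

```bash
python3 -m crank '[[[-1,0,0,-0.001,0,0,0],[-1,0,0,-0.001,0,0,-0.04],[-1,0,0,-0.001,0,0,-0.1],[-1,0,0,-0.001,0,0,-0.16],[-1,0,0,-0.001,0,0,-0.2]]]' 40
python3 -c "
from h import *
goal([.6126,.0988,.104],1.327);print(read_state()['force'],read_state()['wrist_torque'])"
python3 -m crank '[[[-1,0,0,0,0,0,-0.06],[-1,0,0,0,0,0,-0.12],[-1,0,0,0,0,0,-0.17],[-1,0,0,0,0,0,-0.21],[-1,0,0,0,0,0,-0.23]]]' 40
python3 -c "
from h import *
goal([.6126,.0988,.104],1.327);print(read_state()['force'],read_state()['wrist_torque'])"
```

```text
t: 12.32
tool_pos: [0.6136, 0.0985, 0.0886]
orientation: [-2.86, -1.299, -0.0]
force: [-1.9, 0.9, 2.6]
opening: 0.0115
gripper_force: 40.0
pos [0.6136 0.0985 0.0886] yaw 0.8525 q6 0.79 t 12.325 shift [-0.0008 -0.0019 -0.0308] rz -0.3021
[-1.86472177  0.92391358  2.59176936] [ 0.16607597  0.41625612 -0.1994064 ]
t: 12.95
tool_pos: [0.6133, 0.0987, 0.0886]
orientation: [-2.581, -1.79, 0.0]
force: [-4.0, 1.8, 5.0]
opening: 0.0117
gripper_force: 40.0
pos [0.6133 0.0987 0.0886] yaw 1.2126 q6 0.43 t 12.95 shift [-0.0002 -0.0014 -0.0309] rz -0.0728
[-3.98395245  1.75173239  4.98620049] [ 0.35564375  0.88021255 -0.23956264]
```

```bash
python3 -m crank '[[[-1,0,-0.0008,0,0,0,-0.01],[-1,0,-0.0008,0,0,0,-0.025],[-1,0,-0.0008,0,0,0,-0.04],[-1,0,-0.0008,0,0,0,-0.055],[-1,0,-0.0008,0,0,0,-0.065]]]' 40
python3 -c "
from h import *
goal([.6126,.0988,.104],1.327);print(read_state()['force'],read_state()['wrist_torque'])"
```

```text
t: 13.58
tool_pos: [0.6131, 0.0987, 0.0886]
orientation: [-2.487, -1.919, -0.0]
force: [-3.3, 3.0, 4.9]
opening: 0.0119
gripper_force: 40.0
pos [0.6131 0.0987 0.0886] yaw 1.3146 q6 0.33 t 13.575 shift [-0.0001 -0.001  -0.0308] rz -0.0079
[-3.30173591  3.0326594   4.88022995] [ 0.52860209  0.74135652 -0.16473479]
```

```bash
python3 -m crank '[[[-1,0,0,0,0,0,-0.005],[-1,0,0,0,0,0,-0.01],[-1,0,0,0,0,0,-0.01],[-1,0,0,0,0,0,-0.01],[-1,0,0,0,0,0,-0.005]]]' 40
python3 -c "
from h import *
goal([.6126,.0988,.104],1.327);print(read_state()['force'],read_state()['wrist_torque'])"
python3 -m crank '[[[-0.2,0,0,0,0,0,0],[-0.2,0,0,0,0,0,0],[-0.2,0,0,0,0,0,0],[-0.2,0,0,0,0,0,0],[-0.2,0,0,0,0,0,0]]]'
```

```text
t: 14.2
tool_pos: [0.6131, 0.0987, 0.0886]
orientation: [-2.48, -1.928, -0.0]
force: [-4.7, 2.6, 6.0]
opening: 0.0119
gripper_force: 40.0
pos [0.6131 0.0987 0.0886] yaw 1.3217 q6 0.33 t 14.2 shift [-0.0001 -0.001  -0.0309] rz -0.0034
[-4.69811736  2.62151124  6.04227158] [ 0.43815046  0.78062394 -0.05720238]
t: 14.82
tool_pos: [0.6132, 0.0984, 0.0884]
orientation: [2.48, 1.928, 0.0]
force: [0.1, 0.2, 0.6]
opening: 0.0371
gripper_force: 0.0
```

```bash
python3 -m crank '[[[-0.2,0,0,-0.04,0,0,0],[-0.2,0,0,-0.12,0,0,0],[-0.2,0,0,-0.18,0,0,0],[-0.2,-0.1,0,-0.18,0,0,0],[-0.2,-0.15,0,-0.18,0,0,0]]]'
python3 - <<'E'
from h import *
s=read_state();im=read_camera('wrist');l=np.array([.6126,.0985,.1])
c=get_calibration('wrist');M=c['mount'];p=M[:3,:3].T@(R.from_rotvec(s['orientation']).inv().apply(l-s['tool_pos'])-M[:3,3])
u,v=c['fx']*p[0]/p[2]+c['cx'],c['fy']*p[1]/p[2]+c['cy']
x0,y0=int(u-60),max(0,int(v-50));print(x0,y0,s['tool_pos'],s['orientation'])
save(cv2.resize(im[y0:y0+100,x0:x0+120],None,fx=6,fy=6,interpolation=2),'end.png')
E
```

```text
t: 15.45
tool_pos: [0.5952, 0.0242, 0.1811]
orientation: [2.479, 1.926, 0.003]
force: [-0.0, 0.4, -0.3]
opening: 0.0375
gripper_force: 0.0
216 71 [0.5951644  0.02415589 0.18105858] [2.47877499 1.92614261 0.0030574 ]
```

View pics/end.png

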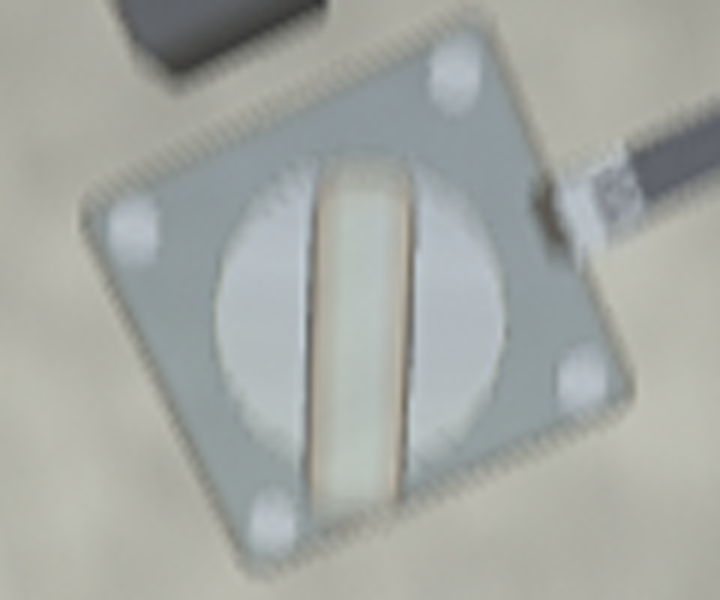

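The key stands home with its bow upright in the crop, at (360,340). The gap between case and keeper, near (210,110), shows no brass, so the bolt is drawn. Handing in.

```bash
python3 -c "
from plant import *
print(close_job())"
```

```text
the job is handed in; nothing more can be done
None
```

The job is handed in at about 15.5 s: the key was pushed home with about 6 N, turned anticlockwise to about 1.14 rad (the stop is at 1.15) and let go; the last picture shows it standing in the lock with no brass tongue in the keeper gap.

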